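Take the yellow-rimmed objective off its bayonet mount

TASK

Take the microscope objective with the yellow rim and band off its bayonet mount: press the red release button on its mount fully down (it stays down), turn the objective a quarter turn anticlockwise seen from above, and lift it straight off. Stand it upright in the middle of the square white-rimmed tray with the dark floor, setting it down gently. Leave the blue-rimmed objective in its own mount.

Things in the scene. Friction and masses are not known exactly. Their poses are not given: they have to be found in the camera images.
- objective_mid (a point): Objective to take off: upright black knurled cylinder, yellow top rim and yellow band, 64 mm tall, 200 g. Point on its axis, half-way up; z up the axis, x parallel to the mount's x while locked. Grip its round ring, 46 mm across, from 3 mm below to 22 mm above the point, best 10 mm above, at any yaw. Below: 39 mm barrel, foot with two lugs reaching 28 mm from the axis.
- mount: Its mount: grey plate 128 x 84 mm, fixed. Origin on the bench on the objective's axis, z up. Objective's foot stands 14 mm up in a collar, outer radius 36 mm, top 29 mm up, with two tabs over its lugs (play 2 mm sideways, 2.5 mm up). With the button down it turns easily, anticlockwise from above only, to a stop at about 100 degrees; from 55 degrees on it lifts out, clear after 20 mm.
- release_top (a point): Centre of the top of the red release button (28 mm across) of that mount, 62 mm from the objective's axis on the mount's -x side; axes parallel to the mount's. Top 32 mm over the bench; travels 10 mm straight down against a steady 4 N, stops hard, stays where pushed. While up, its pin blocks the objective's turning. The other mount has such a button too.
- tray_in (a point): Square white-rimmed parking tray with dark rubber floor, 116 mm outside, 108 mm inside, fixed. Point in the middle of its floor, 6 mm over the bench; rim 14 mm over the bench. z up, x and y along its sides.
- spare_mid (a point): The other objective, with blue top rim and band, otherwise like the yellow one, locked in a mount of the same kind; point on its axis, half-way up. To be left alone.
Things that resemble listed ones, but are neither listed nor needed, are in the scene too. Leave any orange look-alike of the part that bears objective_mid alone.

How it is judged:
On the way, in this order (a step that is already met when the one before it is completed fails the run):
1. the release button of the yellow-rimmed objective's mount is pressed down (at least 7.5 mm of 10) (height (world z) of release_top below 0.0245 m), for 0.1 s.
2. the objective, still seated in the mount, is turned more than 45 degrees (angle between the x axis of objective_mid and the x axis of release_top, either way round above 0.79 rad and height (world z) of objective_mid below 0.056 m and horizontal distance between objective_mid and release_top below 0.075 m), for 0.05 s.
3. the objective is lifted off, clear of the collar (height (world z) of objective_mid above 0.066 m), for 0.1 s.
At the end, for the whole second after the job is handed in: The yellow-rimmed objective stands at rest and upright (within 8 degrees) on the floor of the white-rimmed tray, its axis within 28 mm of the middle, and is released (horizontal distance between objective_mid and tray_in below 0.028 m and angle between objective_mid's own z axis and vertical below 0.15 rad and height (world z) of objective_mid between 0.032 and 0.044 m and linear speed of objective below 0.02 m/s); the robot touches nothing.
It fails at once if the blue-rimmed objective is moved more than 10 mm or tilted (distance of spare_mid from where it was at the start of the episode above 0.01 m or angle between spare_mid's own z axis and vertical above 0.25 rad).
It fails at once if the objective is dropped or slammed into the tray (faster than 0.7 m/s just above it) (horizontal distance between objective_mid and tray_in below 0.06 m and height (world z) of objective_mid below 0.12 m and linear speed of objective above 0.7 m/s).
It also fails if it takes over 61 s, if anything falls off the work surface, if the arm or the gripper's body presses on something with over 40 N, if the wrist force passes 120 N, or if a joint passes its speed limit or range.

ROBOT

A 6-joint arm with a two-finger parallel gripper is mounted at the origin on a cart in front of the work surface, level with it; the furniture and walls round the work are solid. World frame = base frame: x ahead of the robot, y to its left, z up, the work surface at z = 0. Lengths are in m, angles in rad, forces in N, time in s.
With the tool pointing down it reaches from about 0.3 to 0.775 m from the base axis. Payload 14.6 kg.
Tool frame: the origin (TCP) lies at the very end of the fingers, on their centre line; the grasp point (between the pads) lies 19 mm behind it (pinch_z is the distance from the TCP to the grasp point, in m); z points along the fingers, y is the direction in which the jaws open and shut (so a half turn about z gives the same grasp; the last joint's range is limited). The gripper opens to 94 mm and grips with 3 to 60 N. Pads are 16 mm wide; open, the fingers measure 119 mm over their backs; the gripper's body (75 mm by 177 mm) begins 78 mm behind the grasp point.
Start: joints at [1.266, 0.3, 1.521, -0, 1.321, -0.067], TCP at [0.13, 0.535, 0.205] pointing down, gripper open.
Joint ranges: [-3.03, 3.03], [-0.79, 2.21], [0.23, 2.52], [-1.04, 4.18], [0, 3.07], [-2.55, 2.55]. Speed limits (rad/s): [2.22, 2.22, 2.57, 3.14, 3.14, 3.14].

INTERFACE

Orientations are given as [roll, pitch, yaw] about the fixed x, y, z axes, in that order (R = Rz(yaw) Ry(pitch) Rx(roll)).
In Python, from station import get_obs, camera, hand_in, pinch_z gives the robot as it stands.
- The arm moves only by the tool servo_tool, never from a script. Its argument "moves" is a list that holds one entry, the list of rows, each a list of 7 numbers: the turn, a rotation vector about the tool's x, y, z normalised to -1 to 1, where 1 is pi/2 rad, then the shift along the tool's x, y, z normalised to -1 to 1, where 1 is 500 mm, then the closure, from 0 (fully open) to 1 (shut). In form: [[[rx, ry, rz, x, y, z, hand], ...]]. A call has 1 to 12 rows; each row is the pose to reach, as a shift and turn from the pose measured when the call began, along the tool's axes at that moment; what a row does not reach only later rows make up. A row lasts 1/12 s, in which the tool goes at most 41.7 mm and 7.16 degrees, less where a joint would pass 70% of its speed; a pose out of reach is approached as far as the arm can. A call with a number of a shift or a turn outside -1 to 1 is refused whole. A call with a gripper value outside its range is refused whole. The fingers move at their own pace and stop on an object; "squeeze" is the grip in N (left out, the last holds). Time passes only in rows, so rows that repeat a pose let the fingers close. It gives the time, the measured TCP pose, the force and the opening at its end, in the units of the state.
- get_obs(): the state, without advancing time (a new reading comes with each control period).
- camera(name): name is "scene" or "top"; returns a dict with "color" (420x560x3 uint8, red, green, blue), "intrinsics" (3x3 intrinsics, pixels), "rvec" (rotation vector, rad) and "tvec" (3), from world to camera coordinates, as OpenCV has them. Camera axes: x right, y down, z forward; pixel columns grow to the right and rows downward; lengths in m; the calibration is good to about 2 mm. A picture is of the moment at which its call begins. There is no depth.
- hand_in(): hands the job in, once; it reports no verdict.
The state is a dict: "time_s": time; "qpos": joint angles; "joint_vel": joint speeds; "tau": joint torques, N m; "ee_pos": TCP position; "eef_rot": TCP orientation; "force": force on the tool from outside, world axes, zero at the start; "moment": the same for the moment, N m; "grip_width": finger opening in m.
Only numpy, scipy, OpenCV 4.12 (cv2) and the standard library are available. Lean on these libraries where they do the work, as an engineer would, in place of code of your own. Each camera call takes 0.05 s, during which the arm holds its last target.

## Working session

There is one attempt and no reset: what is moved stays moved. The work goes in short steps, Python scripts to look and compute and a tool call to move; the robot and the scene stay as the last step left them, time stands still between calls to the robot, and variables do not carry over. Pictures are saved under pics/ and viewed, and the job is handed in when it is done.

Besides the shell and the picture viewer there is one more tool, called after ">>>" by a JSON object that holds its "api" and its "payload", one argument or row to a line. servo_tool: Moves the arm, as the interface text tells. Scaled input: -1 to 1 covers 500 mm each way for a shift and pi/2 rad each way for a turn. Its arguments: {"type":"object","properties":{"moves":{"type":"array"},"squeeze":{"type":"number"}},"required":["moves"]}

```bash
mkdir -p pics; ls; python3 - <<'E'
from station import get_obs,camera,pinch_z
import cv2,pickle
print(pinch_z if not callable(pinch_z) else pinch_z())
print(get_obs())
for n in("scene","top"):
    c=camera(n); cv2.imwrite(f"pics/{n}0.png",cv2.cvtColor(c["color"],cv2.COLOR_RGB2BGR)); pickle.dump(c,open(n+".pkl","wb"))
    print(n,c["intrinsics"],c["rvec"],c["tvec"])
E
```

```text
pics
0.0188
{'time_s': 0.0, 'qpos': array([ 1.26638537e+00,  3.00479838e-01,  1.52156319e+00, -2.15016791e-05,
        1.32067673e+00, -6.66234208e-02]), 'joint_vel': array([ 0.00120953, -0.00112494,  0.00013262, -0.00099594, -0.0013815 ,
       -0.00198145]), 'tau': array([ 1.59705891e-03, -5.31809735e+01, -3.52733624e+01,  7.08385441e-02,
        2.43708916e-02, -9.34445234e-05]), 'ee_pos': array([0.12949994, 0.53427985, 0.2048891 ]), 'eef_rot': array([-3.14046667e+00, -5.42553093e-05,  2.90381042e+00]), 'force': array([ 0.28797484, -0.80934639,  0.42712114]), 'moment': array([-0.00539417, -0.02188238,  0.04625678]), 'grip_width': 0.09378842876441365}
scene [[388.08756939   0.         276.06661066]
 [  0.         388.08756939 208.17549863]
 [  0.           0.           1.        ]] [ 1.97597167 -1.26016687  0.58162951] [-0.02958083  0.4158701   0.46177548]
top [[533.84224994   0.         284.23741851]
 [  0.         533.84224994 218.28773065]
 [  0.           0.           1.        ]] [ 2.12391815 -2.18395726  0.10991387] [0.22577755 0.51260513 0.97771775]
```

View pics/scene0.png

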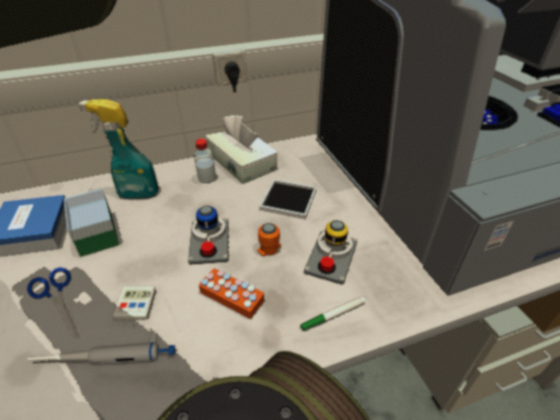

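View pics/top0.png

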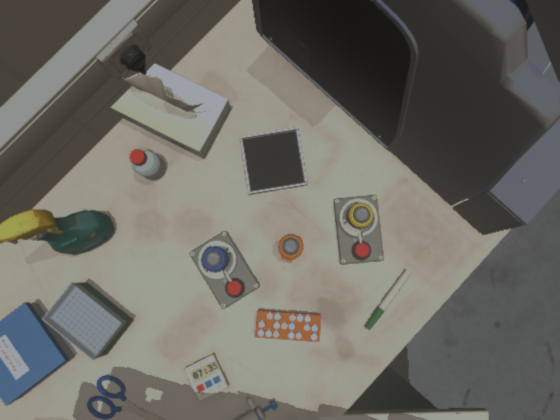

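The candidates in the top view are yellow-rimmed (360,214), the blue spare (215,260) and the orange look-alike (290,246). I choose the yellow one, with the red button at (361,250) and the tray at (273,160). I'll check this in close crops.

```bash
python3 - <<'E'
import cv2,numpy as np
t=cv2.imread("pics/top0.png"); s=cv2.imread("pics/scene0.png")
a=cv2.resize(t[180:280,320:400],None,fx=6,fy=6,interpolation=cv2.INTER_CUBIC)
cv2.imwrite("pics/t_y.png",a)
b=cv2.resize(s[205:285,295:365],None,fx=7,fy=7,interpolation=cv2.INTER_CUBIC)
cv2.imwrite("pics/s_y.png",b)
c=cv2.resize(t[120:200,230:315],None,fx=7,fy=7,interpolation=cv2.INTER_CUBIC)
cv2.imwrite("pics/t_tray.png",c)
E
cat > h.py <<'E'
import cv2,numpy as np,pickle
C={n:pickle.load(open(f"{n}.pkl","rb")) for n in("scene","top")}
def at_z(n,u,v,z):
    c=C[n];R=cv2.Rodrigues(np.array(c["rvec"],float))[0];t=np.array(c["tvec"],float).ravel()
    d=R.T@np.linalg.solve(c["intrinsics"],[u,v,1.]);o=-R.T@t
    return o+d*(z-o[2])/d[2]
def proj(n,P):
    c=C[n];return cv2.projectPoints(np.array(P,float).reshape(-1,1,3),np.array(c["rvec"],float),np.array(c["tvec"],float),c["intrinsics"],None)[0].reshape(-1,2)
E
```

```text
(no output)
```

View pics/t_y.png

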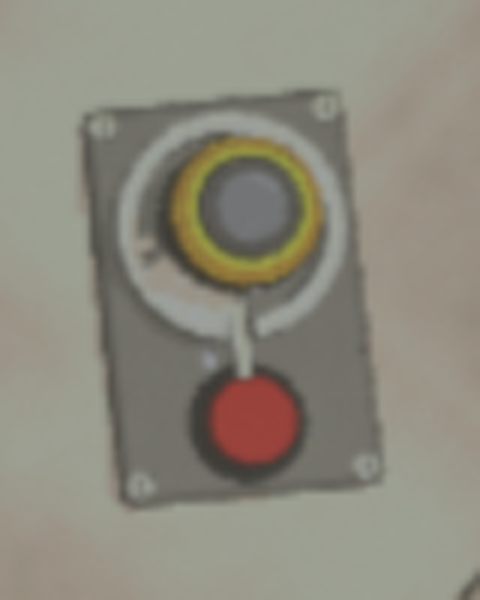

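View pics/s_y.png

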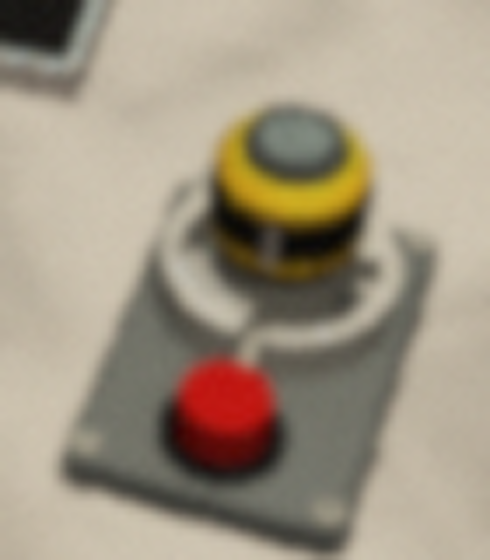

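View pics/t_tray.png

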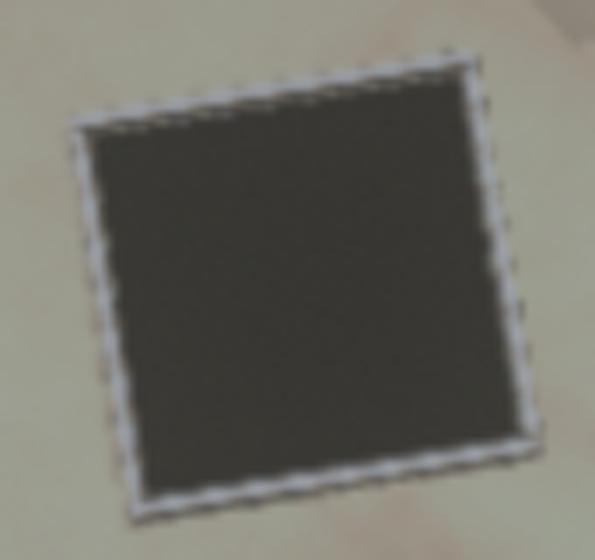

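```bash
python3 - <<'E'
from h import *
T=lambda x,y,ox,oy,k:((x+.5)/k-.5+ox,(y+.5)/k-.5+oy)
p=lambda n,x,y,ox,oy,k,z: at_z(n,*T(x,y,ox,oy,k),z)
o=p("top",248,212,320,180,6,.078);b=p("top",254,420,320,180,6,.032);g=p("top",235,225,320,180,6,.029)
print("obj",o,"but",b,"collar",g, np.linalg.norm((o-b)[:2]))
print("scene obj",p("scene",298,142,295,205,7,.078),"but",p("scene",228,390,295,205,7,.032))
cs=[p("top",x,y,320,180,6,.008) for x,y in((85,115),(340,92),(382,482),(125,507))]
print(np.array(cs),np.mean(cs,0),[np.linalg.norm(cs[i]-cs[i-1]) for i in range(4)])
ax=(cs[0]+cs[1]-cs[2]-cs[3]);print("mount yaw",np.degrees(np.arctan2(ax[1],ax[0])))
d=o-b;print("yaw from but",np.degrees(np.arctan2(d[1],d[0])))
t=[p("top",x,y,230,120,7,.014) for x,y in((75,122),(478,54),(541,447),(135,518))]
print("tray",np.array(t),np.mean(t,0),[np.linalg.norm(t[i]-t[i-1]) for i in range(4)])
# spare, orange
print("spare",at_z("top",215,259,.078),"orange",at_z("top",290,246,.05))
for n,uv in (("top",[(395,150),(455,205),(257,30),(520,230),(380,130)]),): print([at_z(n,*q,0)[:2].round(3) for q in uv])
E
```

```text
obj [0.51539224 0.07256534 0.078     ] but [0.45547281 0.06751521 0.032     ] collar [0.51725482 0.07040796 0.029     ] 0.0601318722943715
scene obj [0.51707509 0.07086818 0.078     ] but [0.45793548 0.0676865  0.032     ]
[[0.55689967 0.11460379 0.008     ]
 [0.56199007 0.03200763 0.008     ]
 [0.43590159 0.02456305 0.008     ]
 [0.43020591 0.10663435 0.008     ]] [0.49624931 0.0694522  0.008     ] [np.float64(0.12694417111920503), np.float64(0.0827528784801667), np.float64(0.12630806204715164), np.float64(0.08226870307631033)]
mount yaw 3.48943084014498
yaw from but 4.817626406334992
tray [[0.68382844 0.29354601 0.014     ]
 [0.69981767 0.18007502 0.014     ]
 [0.58752627 0.16598508 0.014     ]
 [0.57096224 0.27886808 0.014     ]] [0.63553366 0.22961855 0.014     ] [np.float64(0.11381660918168476), np.float64(0.11459198090214533), np.float64(0.11317192274500629), np.float64(0.11409179944328454)]
spare [0.44342369 0.33678553 0.078     ] orange [0.46478623 0.20191598 0.05      ]
[array([ 0.652, -0.01 ]), array([ 0.539, -0.121]), array([0.91 , 0.257]), array([ 0.487, -0.243]), array([0.693, 0.017])]
```

```bash
cat >> h.py <<'E'
from scipy.spatial.transform import Rotation as Ro
def plan(x,y,z,yaw):
    from station import get_obs
    o=get_obs();R=Ro.from_euler('xyz',o['eef_rot'])
    d=R.inv().apply(np.array([x,y,z])-o['ee_pos'])/0.5
    r=(R.inv()*Ro.from_euler('xyz',[np.pi,0,yaw])).as_rotvec()/(np.pi/2)
    print(o['time_s'],o['ee_pos'].round(4),o['eef_rot'].round(3),o['force'].round(1),o['grip_width'])
    print("row",r.round(4),d.round(4))
E
python3 -c "
from h import *
plan(.4560,.068,.12,1.6)"
```

```text
0.1 [0.1295 0.5343 0.2049] [-3.141 -0.     2.904] [-0.1 -0.   0.2] 0.09380055619425025
row [-6.0e-04  4.0e-04  8.3e-01] [-0.8544 -0.7523  0.1706]
```

>>> {"api": "servo_tool", "payload": {
  "moves": [
    [[0,0,0.83,-0.854,-0.752,0.1,1],[0,0,0.83,-0.854,-0.752,0.1,1],[0,0,0.83,-0.854,-0.752,0.1,1],[0,0,0.83,-0.854,-0.752,0.1,1],[0,0,0.83,-0.854,-0.752,0.1,1],[0,0,0.83,-0.854,-0.752,0.1,1],[0,0,0.83,-0.854,-0.752,0.1,1],[0,0,0.83,-0.854,-0.752,0.1,1],[0,0,0.83,-0.854,-0.752,0.1,1],[0,0,0.83,-0.854,-0.752,0.1,1],[0,0,0.83,-0.854,-0.752,0.1,1],[0,0,0.83,-0.854,-0.752,0.1,1]]
  ],
  "squeeze": 30
}}

```text
time_s: 1.1
ee_pos: [0.4158, 0.1244, 0.1614]
eef_rot: [-3.141, 0.001, 1.596]
force: [0.5, 0.5, 0.1]
grip_width: 0.0175
```

```bash
python3 -c "
from h import *
plan(.4560,.068,.05,1.6)"
```

```text
1.1 [0.4158 0.1244 0.1614] [-3.141e+00  1.000e-03  1.596e+00] [0.5 0.5 0.1] 0.01749121203341235
row [-0.0001  0.0006 -0.0026] [-0.1147  0.0776  0.2229]
```

>>> {"api": "servo_tool", "payload": {
  "moves": [
    [[0,0,0,-0.115,0.078,0.1,1],[0,0,0,-0.115,0.078,0.1,1],[0,0,0,-0.115,0.078,0.223,1],[0,0,0,-0.115,0.078,0.223,1],[0,0,0,-0.115,0.078,0.223,1],[0,0,0,-0.115,0.078,0.223,1],[0,0,0,-0.115,0.078,0.223,1]]
  ]
}}

```text
time_s: 1.68
ee_pos: [0.4569, 0.0682, 0.0515]
eef_rot: [3.14, 0.001, 1.596]
force: [-0.8, -0.8, 0.6]
grip_width: 0.0007
```

```bash
python3 - <<'E'
from h import *
from station import camera
plan(.4560,.068,.0225,1.6)
for n,(a,b,c,d) in (("scene",(170,300,270,400)),("top",(170,290,310,430))):
    im=cv2.cvtColor(camera(n)["color"],cv2.COLOR_RGB2BGR)
    cv2.imwrite(f"pics/{n}1.png",cv2.resize(im[a:b,c:d],None,fx=4,fy=4,interpolation=cv2.INTER_CUBIC))
E
python3 -c "
import cv2,numpy as np
a=cv2.imread('pics/scene1.png')[:480];b=cv2.imread('pics/top1.png')
b=b[:480,:];
cv2.imwrite('pics/both1.png',cv2.resize(np.hstack([a,b]),None,fx=.79,fy=.79))"
```

```text
1.6833 [0.4569 0.0682 0.0515] [3.140e+00 1.000e-03 1.596e+00] [-0.8 -0.8  0.6] 0.0006935552751529923
row [ 0.001   0.0005 -0.0023] [-0.0003 -0.0019  0.0579]
```

View pics/both1.png

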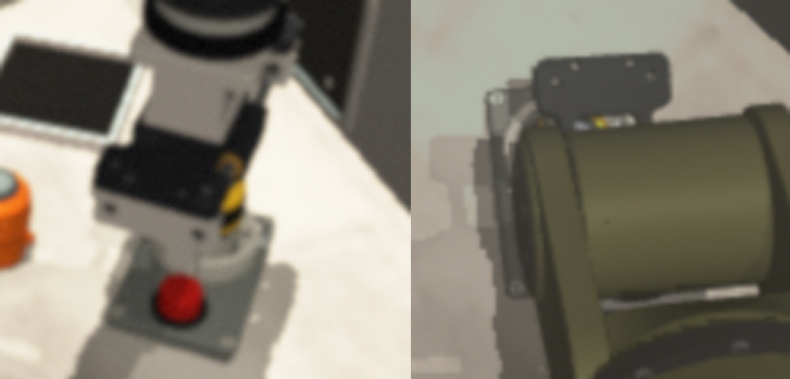

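>>> {"api": "servo_tool", "payload": {
  "moves": [
    [[0,0,0,0,-0.002,0.02,1],[0,0,0,0,-0.002,0.034,1],[0,0,0,0,-0.002,0.042,1],[0,0,0,0,-0.002,0.05,1],[0,0,0,0,-0.002,0.056,1],[0,0,0,0,-0.002,0.057,1],[0,0,0,0,-0.002,0.057,1],[0,0,0,0,-0.002,0.057,1]]
  ]
}}

```text
time_s: 2.45
ee_pos: [0.4561, 0.0681, 0.0232]
eef_rot: [3.139, 0.001, 1.597]
force: [-0.7, -0.9, -0.4]
grip_width: 0.0003
```

>>> {"api": "servo_tool", "payload": {
  "moves": [
    [[0,0,0,0,0,0.002,1],[0,0,0,0,0,0.004,1],[0,0,0,0,0,0.004,1]]
  ]
}}

```text
time_s: 2.7
ee_pos: [0.4562, 0.0681, 0.0218]
eef_rot: [3.139, 0.001, 1.597]
force: [-5.4, -0.2, 13.8]
grip_width: 0.0006
```

>>> {"api": "servo_tool", "payload": {
  "moves": [
    [[0,0,0,0,0,-0.06,1],[0,0,0,0,0,-0.14,1],[0,0,0,0,0,-0.2,0.5],[0,0,0,0,0,-0.2,0],[0,0,0,0,0,-0.2,0],[0,0,0,0,0,-0.2,0]]
  ]
}}

```text
time_s: 3.2
ee_pos: [0.4555, 0.0681, 0.121]
eef_rot: [3.14, 0.001, 1.597]
force: [0.0, -0.2, -0.9]
grip_width: 0.0236
```

```bash
python3 - <<'E'
from h import *
from station import camera
plan(.5165,.0715,.100,1.6)
im=cv2.cvtColor(camera("scene")["color"],cv2.COLOR_RGB2BGR)
cv2.imwrite("pics/s2.png",cv2.resize(im[170:300,270:400],None,fx=4.5,fy=4.5,interpolation=cv2.INTER_CUBIC))
E
```

```text
3.2 [0.4555 0.0681 0.121 ] [3.140e+00 1.000e-03 1.597e+00] [ 0.  -0.2 -0.9] 0.023570607676734887
row [ 0.001   0.0007 -0.0021] [0.0037 0.1221 0.0422]
```

View pics/s2.png

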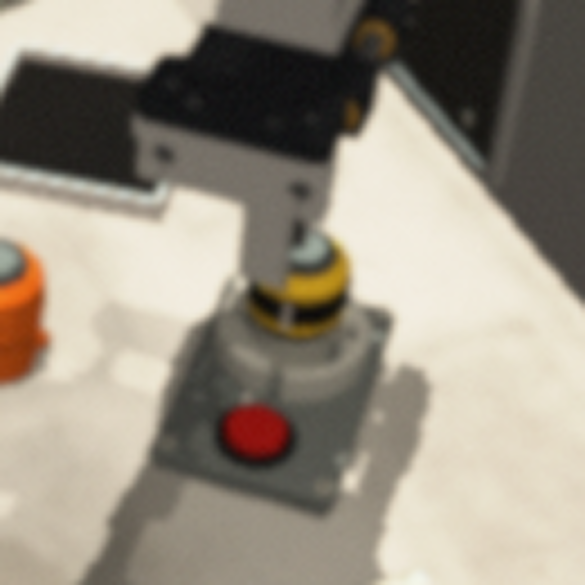

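The red button at (257,433) in this crop is now flush. I'll open, move over the objective and descend.

>>> {"api": "servo_tool", "payload": {
  "moves": [
    [[0,0,0,0.004,0,0,0],[0,0,0,0.004,0,0,0],[0,0,0,0.004,0.06,0,0],[0,0,0,0.004,0.122,0,0],[0,0,0,0.004,0.122,0,0],[0,0,0,0.004,0.122,0,0],[0,0,0,0.004,0.122,0.05,0],[0,0,0,0.004,0.122,0.11,0],[0,0,0,0.004,0.122,0.15,0],[0,0,0,0.004,0.122,0.168,0],[0,0,0,0.004,0.122,0.168,0]]
  ]
}}

```text
time_s: 4.17
ee_pos: [0.5147, 0.0715, 0.0349]
eef_rot: [-3.139, 0.001, 1.597]
force: [-0.5, 0.9, 0.4]
grip_width: 0.0936
```

```bash
python3 - <<'E'
from h import *
from station import camera
plan(.5165,.0715,.037,1.6)
im=cv2.cvtColor(camera("scene")["color"],cv2.COLOR_RGB2BGR)
cv2.imwrite("pics/s3.png",cv2.resize(im[170:300,270:400],None,fx=4.5,fy=4.5,interpolation=cv2.INTER_CUBIC))
E
```

```text
4.1667 [0.5147 0.0715 0.0349] [-3.139e+00  1.000e-03  1.597e+00] [-0.5  0.9  0.4] 0.09358134181266087
row [-0.002   0.0008 -0.0021] [-0.0002  0.0036 -0.0041]
```

View pics/s3.png

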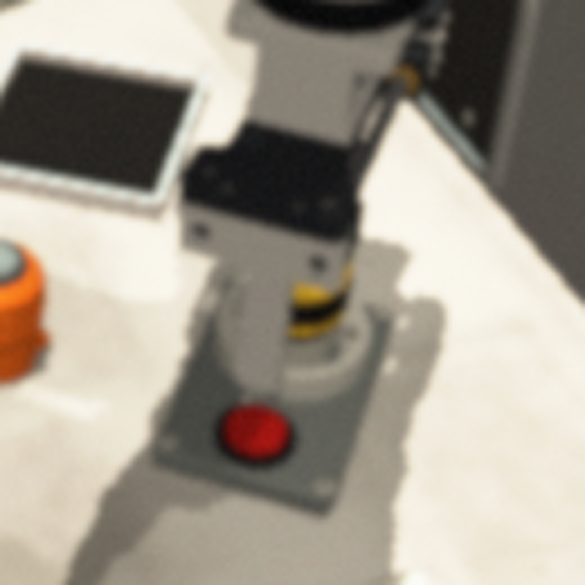

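>>> {"api": "servo_tool", "payload": {
  "moves": [
    [[0,0,0,0,0.0036,-0.004,0],[0,0,0,0,0.0036,-0.004,1],[0,0,0,0,0.0036,-0.004,1],[0,0,0,0,0.0036,-0.004,1],[0,0,0,0,0.0036,-0.004,1],[0,0,0,0,0.0036,-0.004,1],[0,0,0,0,0.0036,-0.004,1],[0,0,0,0,0.0036,-0.004,1]]
  ],
  "squeeze": 25
}}

```text
time_s: 4.88
ee_pos: [0.5174, 0.0717, 0.0385]
eef_rot: [-3.141, 0.001, 1.597]
force: [0.3, -0.2, -0.3]
grip_width: 0.0512
```

>>> {"api": "servo_tool", "payload": {
  "moves": [
    [[0,0,0,0,0,0,1],[0,0,0,0,0,0,1],[0,0,0,0,0,0,1],[0,0,0,0,0,0,1]]
  ]
}}

```text
time_s: 5.22
ee_pos: [0.5173, 0.0716, 0.0385]
eef_rot: [-3.14, 0.001, 1.597]
force: [-2.1, -1.0, 1.7]
grip_width: 0.0455
```

>>> {"api": "servo_tool", "payload": {
  "moves": [
    [[0,0,-0.03,0,0,0,1],[0,0,-0.08,0,0,0,1],[0,0,-0.13,0,0,0,1],[0,0,-0.18,0,0,0,1],[0,0,-0.23,0,0,0,1],[0,0,-0.28,0,0,0,1],[0,0,-0.33,0,0,0,1],[0,0,-0.33,0,0,0,1]]
  ],
  "squeeze": 35
}}

```text
time_s: 5.88
ee_pos: [0.5175, 0.0716, 0.0385]
eef_rot: [-3.14, 0.001, 2.119]
force: [1.2, 0.2, -0.8]
grip_width: 0.045
```

```bash
python3 - <<'E'
from h import *
from station import get_obs
print(get_obs()['moment'])
plan(.5173,.0716,.0385,3.1416)
E
```

```text
[ 0.0250079  -0.04397289 -0.07731092]
5.8833 [0.5175 0.0716 0.0385] [-3.140e+00  1.000e-03  2.119e+00] [ 1.2  0.2 -0.8] 0.044998663458208174
row [-0.0009  0.     -0.6511] [ 0.0002 -0.0004  0.0001]
```

>>> {"api": "servo_tool", "payload": {
  "moves": [
    [[0,0,-0.05,0,0,0,1],[0,0,-0.11,0,0,0,1],[0,0,-0.17,0,0,0,1],[0,0,-0.23,0,0,0,1],[0,0,-0.29,0,0,0,1],[0,0,-0.35,0,0,0,1],[0,0,-0.41,0,0,0,1],[0,0,-0.47,0,0,0,1],[0,0,-0.53,0,0,0,1],[0,0,-0.59,0,0,0,1],[0,0,-0.65,0,0,0,1],[0,0,-0.65,0,0,0,1]]
  ]
}}

```text
time_s: 6.88
ee_pos: [0.5176, 0.0717, 0.0385]
eef_rot: [-3.14, -0.0, -3.141]
force: [-0.4, -0.2, 0.8]
grip_width: 0.0448
```

```bash
python3 - <<'E'
from h import *
from station import get_obs,camera
print(get_obs()['moment'])
plan(.5173,.0716,.12,3.1416)
im=cv2.cvtColor(camera("scene")["color"],cv2.COLOR_RGB2BGR)
cv2.imwrite("pics/s4.png",cv2.resize(im[170:300,270:400],None,fx=4.5,fy=4.5,interpolation=cv2.INTER_CUBIC))
E
```

```text
[ 0.05544467 -0.03462936 -0.01463453]
6.8833 [0.5176 0.0717 0.0385] [-3.14  -0.    -3.141] [-0.4 -0.2  0.8] 0.044764292617239666
row [-0.0008 -0.0002  0.0001] [ 0.0007 -0.0003 -0.163 ]
```

View pics/s4.png

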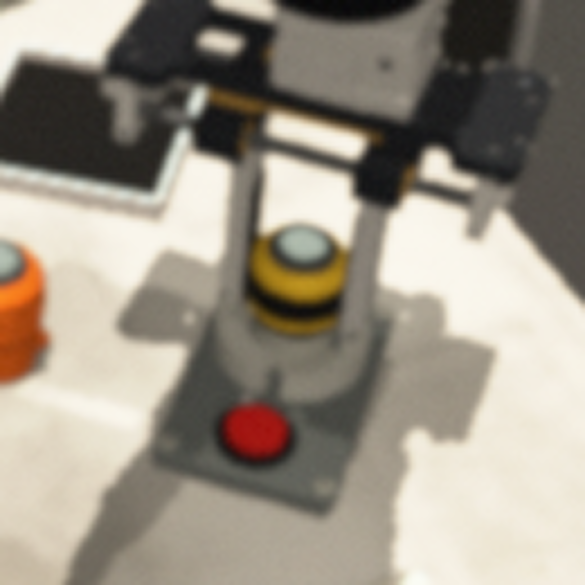

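The white index mark has turned out of view, and the fingers hold the ring. Now I'll lift.

>>> {"api": "servo_tool", "payload": {
  "moves": [
    [[0,0,0,0,0,-0.008,1],[0,0,0,0,0,-0.016,1],[0,0,0,0,0,-0.026,1],[0,0,0,0,0,-0.036,1],[0,0,0,0,0,-0.046,1],[0,0,0,0,0,-0.06,1],[0,0,0,0,0,-0.08,1],[0,0,0,0,0,-0.11,1],[0,0,0,0,0,-0.14,1],[0,0,0,0,0,-0.14,1]]
  ]
}}

```text
time_s: 7.77
ee_pos: [0.519, 0.0719, 0.1118]
eef_rot: [-3.141, 0.004, 3.136]
force: [0.6, -0.7, -2.8]
grip_width: 0.0455
```

```bash
python3 - <<'E'
from h import *
from station import get_obs,camera
plan(.6355,.2295,.1085,3.1416)
im=cv2.cvtColor(camera("scene")["color"],cv2.COLOR_RGB2BGR)
cv2.imwrite("pics/s5.png",cv2.resize(im[150:280,270:400],None,fx=4.5,fy=4.5,interpolation=cv2.INTER_CUBIC))
E
```

```text
7.7667 [0.519  0.0719 0.1118] [-3.141  0.004  3.136] [ 0.6 -0.7 -2.8] 0.04550123782625085
row [-0.0005  0.0027 -0.0035] [-0.2313  0.3166  0.0073]
```

View pics/s5.png

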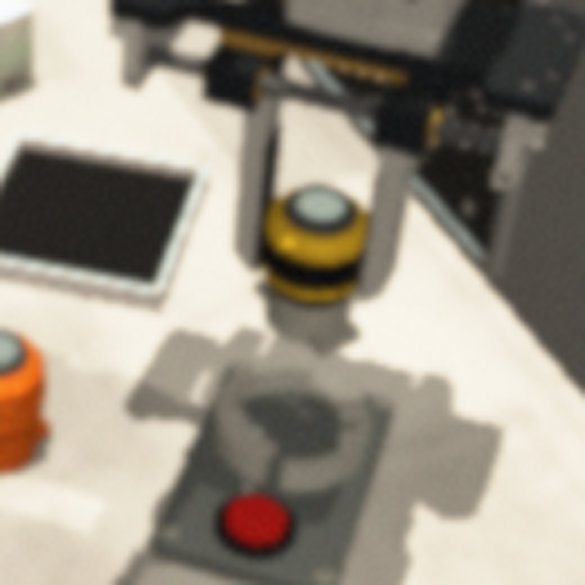

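The objective is off the mount. I'll carry it to the tray.

>>> {"api": "servo_tool", "payload": {
  "moves": [
    [[0,0,0,-0.02,0.03,0,1],[0,0,0,-0.05,0.07,0,1],[0,0,0,-0.08,0.11,0,1],[0,0,0,-0.11,0.15,0,1],[0,0,0,-0.14,0.19,0,1],[0,0,0,-0.17,0.23,0,1],[0,0,0,-0.2,0.27,0,1],[0,0,0,-0.22,0.3,0,1],[0,0,0,-0.231,0.317,0,1],[0,0,0,-0.231,0.317,0,1],[0,0,0,-0.231,0.317,0,1]]
  ]
}}

```text
time_s: 8.73
ee_pos: [0.6342, 0.2296, 0.109]
eef_rot: [-3.14, 0.001, 3.137]
force: [-0.3, -0.4, -2.9]
grip_width: 0.0451
```

```bash
python3 - <<'E'
from h import *
from station import get_obs,camera
plan(.6355,.2295,.0305,3.1416)
for n in("scene","top"):
  im=cv2.cvtColor(camera(n)["color"],cv2.COLOR_RGB2BGR)
  a,b=(130,240) if n=="scene" else (100,220)
  c,d=(230,360) if n=="scene" else (210,340)
  cv2.imwrite(f"pics/{n}6.png",cv2.resize(im[a:b,c:d],None,fx=4.5,fy=4.5,interpolation=cv2.INTER_CUBIC))
E
```

```text
8.7333 [0.6342 0.2296 0.109 ] [-3.140e+00  1.000e-03  3.137e+00] [-0.3 -0.4 -2.9] 0.045137206378790144
row [-0.001   0.0006 -0.0032] [-2.500e-03  1.000e-04  1.569e-01]
```

View pics/scene6.png

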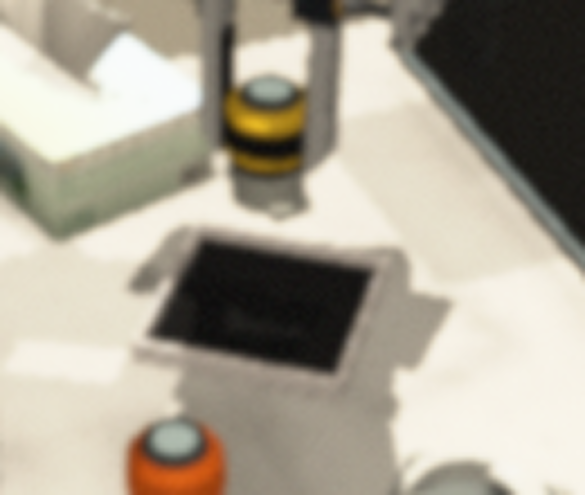

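```bash
python3 - <<'E'
from h import *
for z in(0,.08): print([at_z("top",*q,z)[:2].round(3) for q in((228,105),(205,155),(215,95))])
E
```

```text
[array([0.754, 0.318]), array([0.653, 0.366]), array([0.776, 0.344])]
[array([0.727, 0.309]), array([0.634, 0.353]), array([0.747, 0.333])]
```

View pics/top6.png

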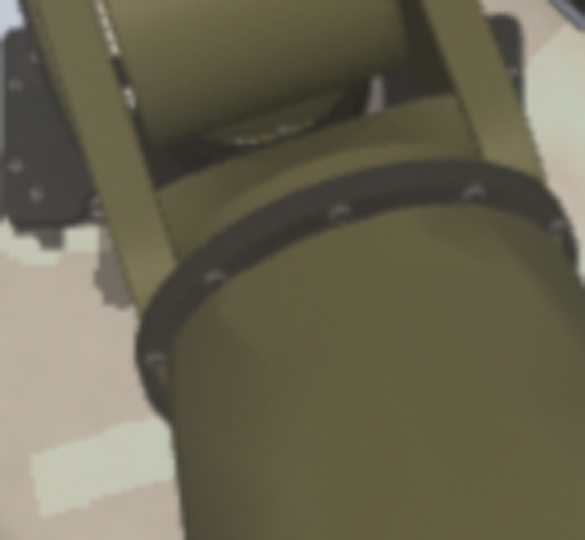

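Clear of the tissue box by about 35 mm. I'll lower gently.

>>> {"api": "servo_tool", "payload": {
  "moves": [
    [[0,0,0,-0.003,0,0.02,1],[0,0,0,-0.003,0,0.045,1],[0,0,0,-0.003,0,0.07,1],[0,0,0,-0.003,0,0.095,1],[0,0,0,-0.003,0,0.115,1],[0,0,0,-0.003,0,0.13,1],[0,0,0,-0.003,0,0.14,1],[0,0,0,-0.003,0,0.146,1],[0,0,0,-0.003,0,0.15,1],[0,0,0,-0.003,0,0.15,1]]
  ]
}}

```text
time_s: 9.67
ee_pos: [0.6359, 0.2288, 0.0347]
eef_rot: [-3.14, 0.002, 3.136]
force: [-0.2, 0.9, -2.2]
grip_width: 0.0449
```

>>> {"api": "servo_tool", "payload": {
  "moves": [
    [[0,0,0,0,0,0.003,1],[0,0,0,0,0,0.005,1],[0,0,0,0,0,0.007,1],[0,0,0,0,0,0.007,1]]
  ]
}}

```text
time_s: 10.0
ee_pos: [0.6359, 0.2288, 0.0312]
eef_rot: [-3.14, 0.002, 3.136]
force: [0.4, -0.0, -2.4]
grip_width: 0.0453
```

>>> {"api": "servo_tool", "payload": {
  "moves": [
    [[0,0,0,0,0,0.001,1],[0,0,0,0,0,0.002,1],[0,0,0,0,0,0.002,1]]
  ]
}}

```text
time_s: 10.25
ee_pos: [0.6361, 0.2289, 0.0306]
eef_rot: [-3.14, 0.002, 3.136]
force: [-1.3, -1.2, 0.3]
grip_width: 0.0452
```

The force went from -2.4 to about 0, so it is in contact. Release.

>>> {"api": "servo_tool", "payload": {
  "moves": [
    [[0,0,0,0,0,0,0.45],[0,0,0,0,0,0,0.4],[0,0,0,0,0,0,0.3],[0,0,0,0,0,0,0.2],[0,0,0,0,0,0,0],[0,0,0,0,0,0,0],[0,0,0,0,0,0,0],[0,0,0,0,0,0,0]]
  ],
  "squeeze": 10
}}

```text
time_s: 10.92
ee_pos: [0.6361, 0.2289, 0.0305]
eef_rot: [-3.14, 0.002, 3.136]
force: [1.0, 0.4, -0.5]
grip_width: 0.0922
```

>>> {"api": "servo_tool", "payload": {
  "moves": [
    [[0,0,0,0,0,-0.03,0],[0,0,0,0,0,-0.08,0],[0,0,0,0,0,-0.14,0],[0,0,0,0,0,-0.2,0],[0,0,0,0,0,-0.26,0],[0,0,0,0,0,-0.32,0],[0,0,0,0.1,0,-0.36,0],[0,0,0,0.2,-0.1,-0.36,0],[0,0,0,0.3,-0.2,-0.36,0],[0,0,0,0.4,-0.3,-0.36,0],[0,0,0,0.5,-0.3,-0.36,0],[0,0,0,0.5,-0.3,-0.36,0]]
  ]
}}

```text
time_s: 11.92
ee_pos: [0.4291, 0.1049, 0.2097]
eef_rot: [-3.14, 0.002, 3.135]
force: [0.6, 0.2, 0.1]
grip_width: 0.0945
```

```bash
python3 - <<'E'
from h import *
from station import get_obs,camera
print(get_obs()["joint_vel"].round(3))
for n in("scene","top"):
  im=cv2.cvtColor(camera(n)["color"],cv2.COLOR_RGB2BGR)
  cv2.imwrite(f"pics/{n}7.png",im)
  if n=="top": cv2.imwrite("pics/t7c.png",cv2.resize(im[120:200,230:315],None,fx=7,fy=7,interpolation=cv2.INTER_CUBIC))
print(proj("top",[[.6355,.2295,.07],[.6355,.2295,.006]]))
E
```

```text
[-3.510e-01 -1.121e+00  1.203e+00 -1.000e-03 -8.900e-02 -3.530e-01]
[[272.39558665 153.3439533 ]
 [273.65142541 161.06908992]]
```

View pics/scene7.png

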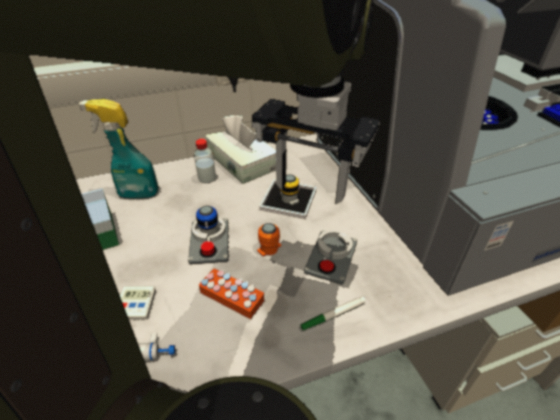

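View pics/t7c.png

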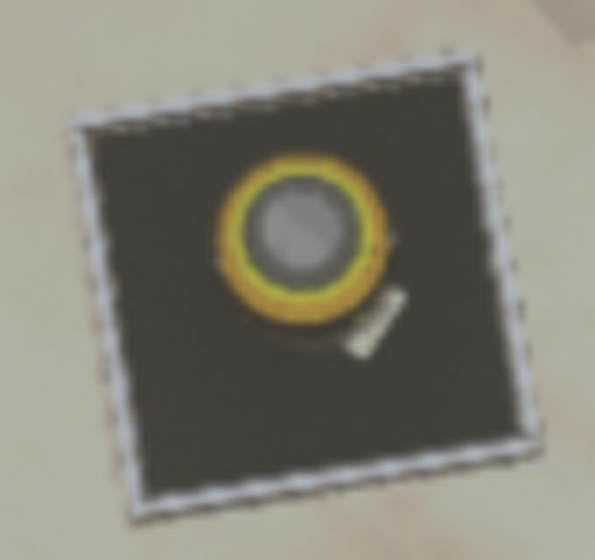

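The objective stands upright with its top at (273.1,154.0), against (272.4,153.3) predicted for dead centre. I'll let the arm settle and hand in.

>>> {"api": "servo_tool", "payload": {
  "moves": [
    [[0,0,0,0,0,0,0],[0,0,0,0,0,0,0],[0,0,0,0,0,0,0],[0,0,0,0,0,0,0]]
  ]
}}

```text
time_s: 12.35
ee_pos: [0.4276, 0.1046, 0.2098]
eef_rot: [-3.14, 0.001, 3.135]
force: [0.2, -0.5, -0.4]
grip_width: 0.0942
```

```bash
python3 - <<'E'
from station import get_obs,hand_in
o=get_obs();print(o["time_s"],o["joint_vel"].round(3),o["ee_pos"])
print(hand_in())
E
```

```text
12.35 [-0.     0.002  0.006  0.    -0.002 -0.   ] [0.42756856 0.10458413 0.20978724]
the job is handed in; nothing more can be done
None
```

The yellow-rimmed objective is off its mount and standing in the white-rimmed tray. I handed the job in at 12.4 s, and no verdict was reported.

- **Button:** I pressed it until it stopped hard (TCP at 21.8 mm, 14 N), and the picture afterwards showed it still down.
- **Removal:** I gripped the ring, turned the objective about 88° anticlockwise, lifted it off and set it down until the wrist force was close to zero. Then I released it.
- **Final check:** The last pictures show it upright, about 1 px (roughly 2 mm) from the tray's centre. The blue and orange ones look unmoved by eye; I did not measure them. The arm was at rest, clear of everything.

No check failed or disagreed.

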